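# Press a lid home with the quick-clamp lidding press

### The job

Close the white box that lies in the lidding press: pump the orange trigger until the jaw has pushed the box against the end stop and pressed the blue lid fully home, firmly but without crushing it. Then push the red release lever right down and draw the jaw by its orange fin all the way back to its rest. Advance the jaw only with the trigger, handle the jaw only after it is released, do not touch the box or its lid, and leave everything else on the table where it is.

Things in the scene. Friction and masses are not known exactly. Their poses are not given: they have to be found in the camera images.
- press: Lidding press fixed to the table: white base plate 430 x 110 x 12 mm (x -165 to 265), black clamp head, jaw, cradle, end stop. Origin on the table surface under the trigger pivot; +x along the bar, the way the jaw advances; z up. In this frame, mm: head cheeks x -85 to 15, y +-20, top z 120; fixed grip post x -54 to -40, top z 195; guide rails beside the box, top z 32.
- trigger_pad (a point): Point on the front (+x) face of the orange trigger, 60 mm above its pivot: press x 6, z 172 mm at rest. The trigger is an upright blade 12 mm thick, 22 mm wide (y), top at z 204, 34 mm in front of the grip post. To pump, push its upper part in -x towards the post, then let it come right back. 45 mm or more is free in front of it.
- trigger (a joint): Trigger angle, rad: 0 at rest, 0.5 at its hard stop; pivot along press y at x 0, z 112 mm; spring-returned (3 to 5 N at the pad). First 0.15 idle, the rest of a full pull moves the jaw 6 to 9 mm. Pulls at the pad: 7 to 12 N while the jaw and lid slide, 15 to 18 N presses the lid firmly home, 22 N or more crushes it. A brake keeps the jaw where the pump leaves it.
- jaw (a joint): Jaw travel, m: 0 fully back against its rest, growing as it advances (press +x), at most 0.075. 5 N of sliding friction. It can be drawn back only when the release lever is down.
- jaw_fin (a point): Centre of the graspable part of the jaw's orange fin, an upright plate 24 mm long in press x, 14 mm thick in y, top at z 165 mm; this point is at z 150 mm and, in press x, 70 mm + jaw travel. At least 40 mm free on both y sides.
- jaw_face (a point): Centre of the jaw's black pushing pad, 44 x 44 mm, facing +x, at press z 52 mm, x = 100 mm + jaw travel.
- release (a joint): Red release lever angle, rad: 0 up (brake on), 0.38 fully down (brake off). It stays where it is left. Pivot along press y at press x -60, z 105 mm. Pressing at its pad takes 5 to 12 N.
- release_pad (a point): Top of the red paddle, press x -120, y 0, z 138.5 mm when up; the paddle is 55 mm long in x and 28 mm wide. Pressed fully it drops 25 mm and shifts 8 mm in -x.
- box: White box lying on its side, loose in the cradle, 85 mm long (its x), 90 wide, 80 tall, about 0.6 kg; mouth to the jaw (-x), bottom to the end stop. Origin under its centre, on the base plate (press z 12 mm), at press x 202.5 mm when against the end stop; it starts 3 to 13 mm short of that.
- lid (a joint): How far the blue plug lid still stands out of the box mouth, m: 0 fully home. It slides in stiffly (8 N) and stays where it is left. It starts 10 to 16 mm out.
- lid_face (a point): Centre of the lid's outer face, 90 x 80 mm, which the jaw pad pushes on.
- stop_face (a point): Centre of the end stop's face, at press x 245, z 52 mm.
- wedge_a: three-sided piece of hard cheese, 78 mm on a side, 45 mm tall, beside the press; origin under its centre. Leave it alone.
- wedge_b: three-sided piece of hard cheese, like wedge_a; origin under its centre. Leave it alone.
- spare_lid: a loose spare blue lid lying flat on the table, 90 x 80 x 25 mm; origin under its centre. Leave it alone.
- cheese_block: small cheese block with a brown rind, 70 x 55 x 40 mm, beside the press; origin under its centre. Leave it alone.
- spare_box: an empty white box standing open side up, 90 x 80 x 85 mm; origin under its centre. Leave it alone.
- bowl: steel bowl, 140 mm across, 50 mm tall; origin under its centre. Leave it alone.
Not all that is in view belongs to the job. What is shaped like the box but purple or turquoise is not meant.

How it is judged:
By the outcome, as a careful person would: the job done as asked, in the order asked, and still so for the second after the job is handed in, with the robot touching nothing.
It also fails if it takes over 72 s, if anything falls off the work surface, if the arm or the gripper's body presses on something with over 40 N, if the wrist force passes 120 N, or if a joint passes its speed limit or range.

### The arm

A 7-joint arm with a two-finger parallel gripper is mounted at the origin on the work surface. World frame = base frame: x ahead of the robot, y to its left, z up, the work surface at z = 0. Lengths are in m, angles in rad, forces in N, time in s.
With the tool pointing down it reaches from about 0.425 to 0.925 m from the base axis. Payload 6.8 kg.
Tool frame: the origin (TCP) lies midway between the tips of the shut fingers; the grasp point (between the pads) lies r.grip_point_offset behind it (r.grip_point_offset is the distance from the TCP to the grasp point, in m); z points along the fingers, y is the line along which they close (so a half turn about z gives the same grasp; the last joint's range is limited). The gripper opens to 85 mm and grips with 20 to 120 N. Pads are 22 mm wide; open, the fingers measure 114 mm over their backs; the gripper's body (76 mm by 85 mm) begins 54 mm behind the grasp point. The pads swing forward as they close: fully open they stand 13 mm farther back than shut.
Start: joints at [1.028, 0.477, 0.022, 1.555, -0.011, 1.109, -0.083], TCP at [0.284, -0.612, 0.231] pointing down, gripper open.
Joint ranges: [-2.96, 2.96], [-0.34, 2.1], [-1.41, 1.46], [0.24, 2.44], [-1.37, 4.51], [0.17, 1.92], [-2.96, 2.96]. Speed limits (rad/s): [2.39, 2.39, 3.14, 3.14, 3.14, 3.14, 3.14].

### API

Orientations are given as a rotation vector (axis times angle).
In Python, from bench import r gives the robot as it stands. The module is installed in compiled form; this text tells all that it offers.
- The arm moves only by the shell command python3 -m crank 'ROWS' [FORCE]. ROWS is JSON, a list of rows, each a list of 5 numbers: the shift along the world's x, y, z in units of 200 mm (1.0 is 200 mm), then the turn about the world's z in units of 45 degrees (1.0 is 45 degrees), then the opening, from -1 (shut) to 1 (fully open). In form: [[dx, dy, dz, turn, jaw], ...]. A call has 1 to 8 rows; each row shifts and turns the commanded pose from where the row before left it; what a row does not reach is not made up. A row lasts 1/12 s, in which the tool goes at most 41.7 mm and 7.16 degrees, less where a joint would pass 70% of its speed; a pose out of reach is approached as far as the arm can. A call with a number of a shift or a turn outside -1 to 1 is refused whole. A call with a gripper value outside its range is refused whole. The fingers move at their own pace and stop on an object; FORCE is the grip in N (left out, the last holds). Time passes only in rows, so rows that do not move let the fingers close. It gives the time, the measured TCP pose, the force, the opening and the grip force at its end, in the units of the state.
- r.get_obs(): the state, without advancing time (a new reading comes with each control period).
- r.grab_frame(name): name is "side" or "top" or "wrist"; returns the picture (384x512x3 uint8, blue, green, red); there is no depth.
- r.camera_model(name): a dict with "fx", "fy", "cx", "cy" (pixels), "R" (3x3) and "t" (3): a world point X has camera coordinates R X + t. Camera axes: x right, y down, z forward; pixel columns grow to the right and rows downward; lengths in m; the calibration is good to about 2 mm. A picture is of the moment at which its call begins: read the wrist's pose just before it. camera_model takes no time and is no camera call; for the wrist camera it gives the pose at the moment of the call.
- r.hand_in(): hands the job in; it is judged then, once.
The state is a dict: "clock": time; "joints": joint angles; "qvel": joint speeds; "tau": joint torques, N m; "tcp_pos": TCP position; "orientation": TCP orientation; "contact_force": force on the tool from outside, world axes, zero at the start; "moment": the same for the moment, N m; "grip_width": finger opening in m; "gripper_force": force on a finger pad.
Only numpy, scipy, OpenCV 4.12 (cv2) and the standard library are available. Lean on these libraries where they do the work, as an engineer would, in place of code of your own. Each camera call takes 0.05 s, during which the arm holds its last target. There are 200 camera calls.

## Working session

There is one attempt and no reset: what is moved stays moved. The work goes in short steps, Python scripts to look and compute and a shell command to move; the robot and the scene stay as the last step left them, time stands still between calls to the robot, and variables do not carry over. Pictures are saved under pics/ and viewed, at most 13 in all, crops included, and the job is handed in when it is done.

```bash
mkdir -p pics
python3 - <<'E'
from bench import r
import cv2,numpy as np
o=r.get_obs();print({k:np.round(v,3).tolist() for k,v in o.items()}, r.grip_point_offset)
for n in("top","side"):
    cv2.imwrite(f"pics/{n}0.png",r.grab_frame(n)); m=r.camera_model(n); print(n,{k:np.round(v,4).tolist() for k,v in m.items()})
E
```

```text
{'clock': 0.0, 'joints': [1.028, 0.478, 0.022, 1.556, -0.012, 1.109, -0.083], 'qvel': [-0.0, -0.001, -0.001, -0.0, -0.001, 0.0, 0.0], 'tau': [-0.001, -59.646, 1.607, -28.119, 0.012, 0.009, 0.0], 'tcp_pos': [0.284, -0.612, 0.23], 'orientation': [-3.066, -0.677, 0.001], 'contact_force': [-0.453, -0.264, -0.076], 'moment': [0.033, -0.001, -0.06], 'gripper_force': 0.0, 'grip_width': 0.085} 0.0187
top {'fx': 481.8358, 'fy': 481.8358, 'cx': 256.087, 'cy': 187.0623, 'R': [[0.0255, -0.9996, -0.0098], [-0.9952, -0.0244, -0.0947], [0.0945, 0.0122, -0.9955]], 't': [0.0423, 0.6039, 1.4921]}
side {'fx': 401.688, 'fy': 401.688, 'cx': 255.9174, 'cy': 191.5216, 'R': [[-0.8732, -0.4869, 0.0215], [-0.3394, 0.5759, -0.7437], [0.3497, -0.6567, -0.6681]], 't': [0.5377, 0.2507, 0.9579]}
```

View pics/top0.png

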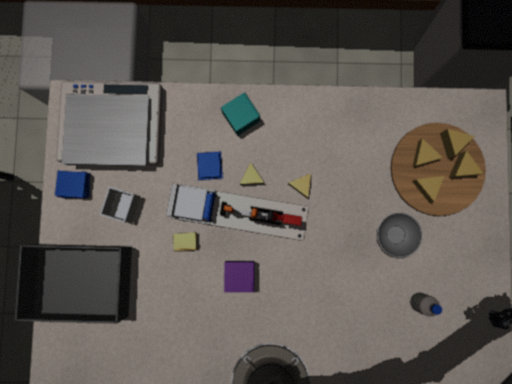

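View pics/side0.png

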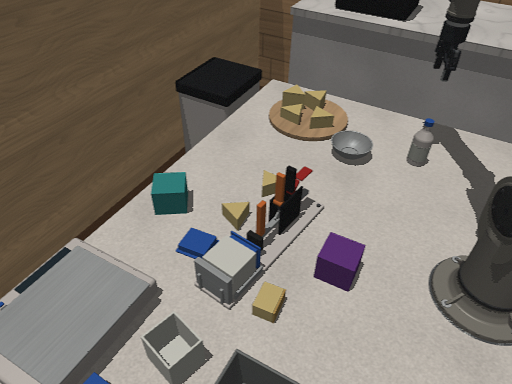

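The press runs in the top view from (307,230) at right to (168,195) at left, with the white box with a blue lid at (190,203). The purple (239,276) and turquoise (241,114) cubes are decoys, and the open spare box is at (122,205). I'll enlarge the press in both views.

Run:
```python
import cv2,numpy as np
a=cv2.imread("pics/top0.png")[170:250,155:315]; b=cv2.imread("pics/side0.png")[150:310,180:340]
a=cv2.resize(a,None,fx=5,fy=5,interpolation=cv2.INTER_CUBIC); cv2.imwrite("pics/ct.png",a)
b=cv2.resize(b,(600,600),interpolation=cv2.INTER_CUBIC); cv2.imwrite("pics/cs.png",b)
```

```text
(no output)
```

View pics/ct.png

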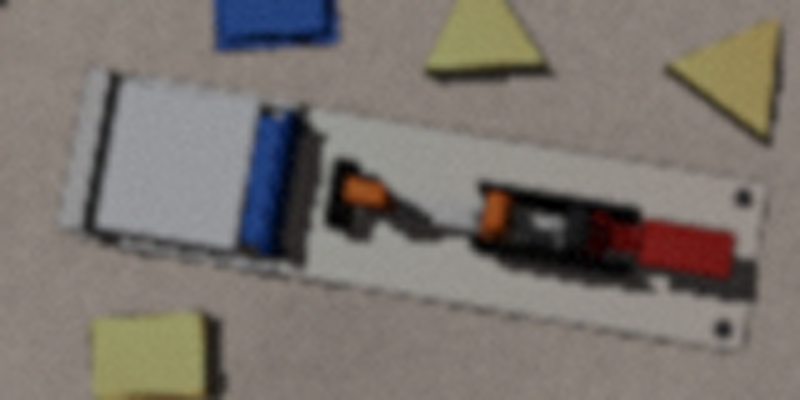

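View pics/cs.png

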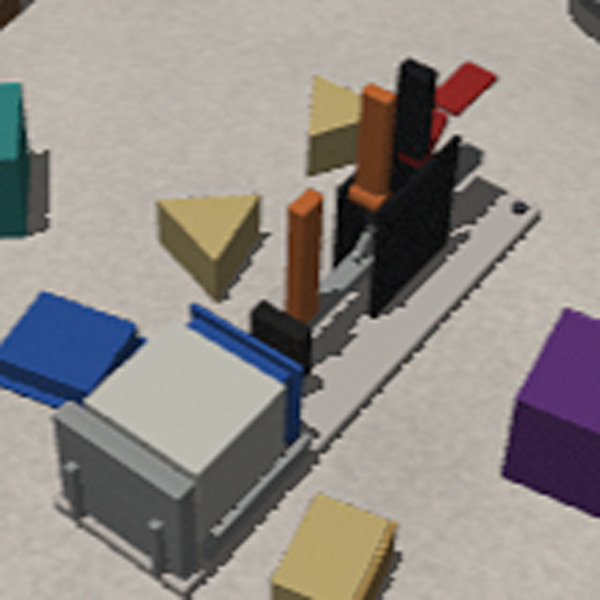

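```bash
cat > h.py <<'E'
import numpy as np,cv2
from bench import r
def proj(n,X):
    m=r.camera_model(n);c=np.array(m["R"])@np.asarray(X).T+np.array(m["t"])[:,None]
    return np.c_[m["fx"]*c[0]/c[2]+m["cx"],m["fy"]*c[1]/c[2]+m["cy"]]
def W(p,P):
    P=np.atleast_2d(np.asarray(P,float))/1000;c,s=np.cos(p[2]),np.sin(p[2])
    return np.c_[p[0]+c*P[:,0]-s*P[:,1],p[1]+s*P[:,0]+c*P[:,1],P[:,2]]
E
python3 - <<'E'
from h import *
from scipy.optimize import least_squares
T=[((-165,55,12),(740,352)),((-165,-55,12),(765,183)),((-120,0,138.5),(688,249)),((0,0,204),(495,205)),((70,0,165),(362,188)),((-92.5,-14,138.5),(648,221)),((-147.5,14,138.5),(730,277))]
S=[((-165,55,12),(540,212)),((0,0,204),(378,90)),((70,0,165),(307,197)),((265,55,6),(186,592))]
tw=np.array([a for a,_ in T]);tp=np.array([b for _,b in T])/5+[155,170]
sw=np.array([a for a,_ in S]);sp=np.array([b for _,b in S])/3.75+[180,150]
f=lambda p:np.r_[(proj("top",W(p,tw))-tp).ravel(),(proj("side",W(p,sw))-sp).ravel()]
s=least_squares(f,[.45,.05,1.7],loss="soft_l1");print(s.x,np.degrees(s.x[2]));print(f(s.x).reshape(-1,2).round(1))
print(np.sqrt(np.diag(np.linalg.inv(s.jac.T@s.jac))))
E
```

```text
[0.51777517 0.0635123  1.42229467] 81.49148161325488
[[-1.  -0. ]
 [-0.3 -0.6]
 [ 0.9 -0.2]
 [-1.5  0.5]
 [ 1.2  0.2]
 [ 0.4 -1. ]
 [ 1.1  0.6]
 [ 0.7 -1.2]
 [-0.2  0.7]
 [ 0.6 -0.3]
 [-1.7  1.8]]
[0.00113781 0.00138263 0.00994021]
```

```bash
cat >> h.py <<'E'
from scipy.spatial.transform import Rotation as Ro
P=[0.5178,0.0635,1.4223]
def where():
    o=r.get_obs();t=np.array(o["tcp_pos"]);d=t-[P[0],P[1],0];c,s=np.cos(P[2]),np.sin(P[2])
    R=Ro.from_rotvec(o["orientation"]).as_matrix();y=np.degrees(np.arctan2(R[1,1],R[0,1]))
    F=np.array(o["contact_force"])
    print("t %.2f press mm"%o["clock"],np.round(1000*np.array([c*d[0]+s*d[1],-s*d[0]+c*d[1],d[2]]),1),"toolyaw-pressY %.2f"%((y-np.degrees(P[2])-90+90)%180-90),"Fx,y,z",np.round([c*F[0]+s*F[1],-s*F[0]+c*F[1],F[2]],1),"w",round(float(o["grip_width"]),4),"q7",round(float(o["joints"][6]),2))
    return t
def to(*X):
    t=where();d=W(P,X)[0]-t;print("delta units",np.round(d/.2,3))
E
python3 -c "
from h import *
to(30,0,260)"; python3 -m crank '[[0,0,0,0,-1]]' 40
```

```text
t 0.10 press mm [-702.4  131.3  230.4] toolyaw-pressY -56.58 Fx,y,z [ 0.1  0.5 -0.6] w 0.0854 q7 -0.08
delta units [1.191 3.525 0.148]
clock: 0.18
tcp_pos: [0.2842, -0.6119, 0.2306]
orientation: [-3.066, -0.677, 0.001]
contact_force: [0.6, -0.2, 0.9]
grip_width: 0.0754
gripper_force: 0.0
```

```bash
python3 -m crank '[[0.05,0.147,0.05,0.157,-1],[0.05,0.147,0.05,0.157,-1],[0.05,0.147,0.05,0.157,-1],[0.05,0.147,0,0.157,-1],[0.05,0.147,0,0.157,-1],[0.05,0.147,0,0.157,-1],[0.05,0.147,0,0.157,-1],[0.05,0.147,0,0.157,-1]]'
python3 -m crank '[[0.05,0.147,0,0,-1],[0.05,0.147,0,0,-1],[0.05,0.147,0,0,-1],[0.05,0.147,0,0,-1],[0.05,0.147,0,0,-1],[0.05,0.147,0,0,-1],[0.05,0.147,0,0,-1],[0.05,0.147,0,0,-1]]' | head -2
python3 -c "
from h import *
to(30,0,260)"
```

```text
clock: 0.85
tcp_pos: [0.3644, -0.3755, 0.2612]
orientation: [-2.375, -2.056, 0.0]
contact_force: [0.2, 0.7, -0.5]
grip_width: 0.0
gripper_force: 0.0
clock: 1.52
tcp_pos: [0.4444, -0.1404, 0.2614]
t 1.52 press mm [-212.5   42.4  261.4] toolyaw-pressY -0.07 Fx,y,z [-0.8 -0.5  0. ] w 0.0 q7 -0.04
delta units [ 0.389  1.168 -0.007]
```

```bash
python3 -m crank '[[0.05,0.146,0,0,-1],[0.05,0.146,0,0,-1],[0.05,0.146,0,0,-1],[0.05,0.146,0,0,-1],[0.05,0.146,0,0,-1],[0.05,0.146,0,0,-1],[0.05,0.146,0,0,-1],[0.04,0.146,0,0,-1]]' | head -2
python3 - <<'E'
from h import *
to(30,0,260)
cv2.imwrite("pics/w1.png",r.grab_frame("wrist"))
print(proj("wrist",W(P,[(70,0,165),(6,11,204),(6,-11,204),(6,0,204)])).round(0))
s=r.grab_frame("side")[130:290,200:360];cv2.imwrite("pics/s1.png",cv2.resize(s,(600,600),interpolation=cv2.INTER_CUBIC))
E
```

```text
clock: 2.18
tcp_pos: [0.5227, 0.0931, 0.2612]
t 2.18 press mm [ 30.   -0.5 261.2] toolyaw-pressY -0.08 Fx,y,z [-0.7 -0.8 -0. ] w 0.0 q7 -0.6
delta units [-0.002  0.    -0.006]
[[258. 156.]
 [244. 247.]
 [272. 247.]
 [258. 247.]]
```

View pics/w1.png

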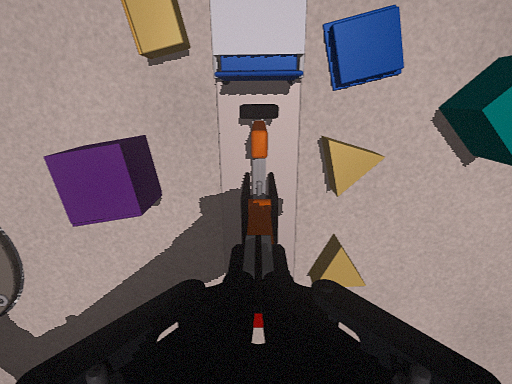

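View pics/s1.png

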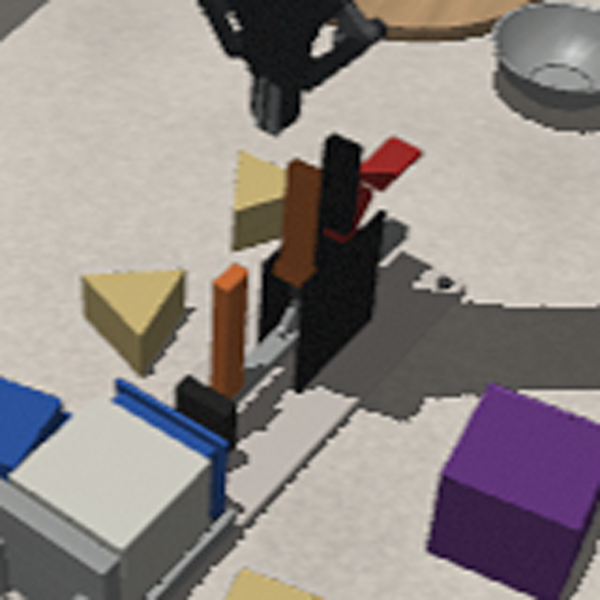

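The wrist view shows the press centred (plate edges at columns 218 and 299, trigger column 259), so yaw and y are good. The fin at (259,140) sits a bit higher than predicted, so I'll check that by projecting its corners.

Run:
```python
from h import *
m=r.camera_model("wrist");C=-np.array(m["R"]).T@np.array(m["t"]);print(C)
n=["fin top rear L","fin top rear R","fin top front","fin low front z120","trig front z115","trig front 204","plate edge lid side y55","y-55","rear face lid x130 z92"]
X=W(P,[(58,7,165),(58,-7,165),(82,0,165),(82,0,120),(6,0,125),(6,0,204),(60,55,12),(60,-55,12),(100,22,74)])
for a,b in zip(n,proj("wrist",X)):print(a,b.round(0))
print(proj("side",W(P,[(6,0,204),(58,0,165),(82,0,165),(-47,0,195)])).round(1), "crop*",((proj("side",W(P,[(0,0,204),(70,0,165),(-47,0,195)]))-[200,130])*3.75).round(0))
```

```text
[0.53314058 0.1760628  0.40393029]
fin top rear L [251. 167.]
fin top rear R [267. 167.]
fin top front [259. 139.]
fin low front z120 [259. 133.]
trig front z115 [258. 207.]
trig front 204 [259. 244.]
plate edge lid side y55 [218. 140.]
y-55 [299. 140.]
rear face lid x130 z92 [239. 111.]
[[279.1 176. ]
 [265.5 199.5]
 [259.4 205. ]
 [291.2 168.1]] crop* [[302. 168.]
 [234. 271.]
 [342. 143.]]
```

The side view matches the model within 1 px, so the wrist offset (under 8 mm along x) can be settled by contact. Descending in front of the trigger, then a gentle approach.

```bash
python3 -m crank '[[0,0,-0.15,0,-1],[0,0,-0.15,0,-1],[0,0,-0.1,0,-1],[0,0,-0.055,0,-1],[0,0,0,0,-1],[0,0,0,0,-1]]'|head -1; python3 -c "from h import *;where()"
for i in 1 2 3 4; do :; done
python3 -m crank '[[-0.0037,-0.0247,0,0,-1],[0,0,0,0,-1]]'|head -1; python3 -c "from h import *;where()"
python3 -m crank '[[-0.0037,-0.0247,0,0,-1],[0,0,0,0,-1]]'|head -1; python3 -c "from h import *;where()"
python3 -m crank '[[-0.003,-0.02,0,0,-1],[0,0,0,0,-1]]'|head -1; python3 -c "from h import *;where()"
python3 -m crank '[[-0.003,-0.02,0,0,-1],[0,0,0,0,-1]]'|head -1; python3 -c "from h import *;where()"
```

```text
clock: 2.78
t 2.78 press mm [ 28.5  -0.4 170.6] toolyaw-pressY -0.07 Fx,y,z [-0.2 -0.2  0.7] w -0.0001 q7 -0.67
clock: 2.95
t 2.95 press mm [ 22.9  -1.3 171.7] toolyaw-pressY -0.12 Fx,y,z [-0.6 -0.7  0.1] w -0.0004 q7 -0.66
clock: 3.12
t 3.12 press mm [ 17.5  -0.9 171.1] toolyaw-pressY -0.13 Fx,y,z [ 0.4 -0.2  0.2] w -0.0003 q7 -0.65
clock: 3.28
t 3.28 press mm [ 13.9  -0.6 170.6] toolyaw-pressY -0.11 Fx,y,z [ 0.  -0.7 -0.1] w 0.0001 q7 -0.64
clock: 3.45
t 3.45 press mm [ 10.   -0.4 170.4] toolyaw-pressY -0.08 Fx,y,z [-0.1  0.3 -0.3] w -0.0 q7 -0.64
```

```bash
python3 -m crank '[[-0.0022,-0.015,0,0,-1],[0,0,0,0,-1]]'|head -1; python3 -c "from h import *;where()"
python3 -m crank '[[-0.0022,-0.015,0,0,-1],[0,0,0,0,-1]]'|head -1; python3 -c "from h import *;where()"
python3 -m crank '[[-0.0022,-0.015,0,0,-1],[0,0,0,0,-1]]'|head -1; python3 -c "from h import *;where()"
```

```text
clock: 3.62
t 3.62 press mm [  7.3  -0.3 170.3] toolyaw-pressY -0.08 Fx,y,z [2.4 0.4 0.8] w 0.0 q7 -0.63
clock: 3.78
t 3.78 press mm [  5.4  -0.3 170.4] toolyaw-pressY -0.03 Fx,y,z [ 5.8  0.3 -0.9] w -0.0001 q7 -0.62
clock: 3.95
t 3.95 press mm [  2.4  -0.3 170.2] toolyaw-pressY -0.01 Fx,y,z [ 5.5 -0.9 -1.4] w -0.0 q7 -0.62
```

```bash
python3 -m crank '[[-0.0037,-0.0247,0,0,-1],[0,0,0,0,-1]]'|head -1; python3 -c "from h import *;where()"
python3 -m crank '[[-0.0037,-0.0247,0,0,-1],[0,0,0,0,-1]]'|head -1; python3 -c "from h import *;where()"
python3 -m crank '[[-0.0037,-0.0247,0,0,-1],[0,0,0,0,-1]]'|head -1; python3 -c "from h import *;where()"
python3 -m crank '[[-0.0037,-0.0247,0,0,-1],[0,0,0,0,-1]]'|head -1; python3 -c "from h import *;where()"
```

```text
clock: 4.12
t 4.12 press mm [ -2.9  -0.2 170.2] toolyaw-pressY -0.03 Fx,y,z [ 5.6 -0.3 -2.6] w 0.0 q7 -0.61
clock: 4.28
t 4.28 press mm [ -8.1  -0.2 170.2] toolyaw-pressY -0.04 Fx,y,z [ 5.6  0.3 -2.1] w -0.0001 q7 -0.6
clock: 4.45
t 4.45 press mm [-13.3  -0.2 170.2] toolyaw-pressY -0.05 Fx,y,z [ 4.1  0.1 -1.9] w -0.0 q7 -0.59
clock: 4.62
t 4.62 press mm [-18.   -0.3 170.4] toolyaw-pressY -0.05 Fx,y,z [5.2 0.9 0.3] w 0.0003 q7 -0.58
```

```bash
cat >> h.py <<'E'
def fin():
    f=r.grab_frame("side").astype(int);b,g,rr=f[...,0],f[...,1],f[...,2]
    m=((rr>110)&(rr>1.6*g)&(g>1.6*b)&(g>0.25*rr)).astype(np.uint8);n,_,st,ce=cv2.connectedComponentsWithStats(m)
    g=[(st[i].tolist(),) for i in range(1,n) if st[i][4]>15 and 220<ce[i][0]<300 and 150<ce[i][1]<260];print("orange",g);return f
E
python3 -m crank '[[0.006,0.04,0,0,-1],[0.006,0.04,0,0,-1],[0.006,0.04,0,0,-1],[0.006,0.04,0,0,-1],[0,0,0,0,-1],[0,0,0,0,-1]]'|head -1; python3 -c "from h import *;where();fin()"
python3 -m crank '[[-0.006,-0.04,0,0,-1],[-0.006,-0.04,0,0,-1],[-0.006,-0.04,0,0,-1],[-0.006,-0.04,0,0,-1],[0,0,0,0,-1],[0,0,0,0,-1]]'|head -1; python3 -c "from h import *;where();fin()"
python3 -m crank '[[-0.0007,-0.005,0,0,-1],[0,0,0,0,-1]]'|head -1; python3 -c "from h import *;where()"
python3 -m crank '[[-0.0007,-0.005,0,0,-1],[0,0,0,0,-1]]'|head -1; python3 -c "from h import *;where()"
python3 -c "
from h import *
for j in (0,5,10,20,60): print(j,proj('side',W(P,[(70+j,0,165)])).round(1))"
```

```text
clock: 5.12
t 5.12 press mm [ 14.1  -0.  170. ] toolyaw-pressY 0.01 Fx,y,z [-0.5  0.8 -0.4] w 0.0002 q7 -0.64
orange [([255, 203, 8, 7, 37],)]
clock: 5.67
t 5.67 press mm [-18.1  -0.2 170.4] toolyaw-pressY -0.08 Fx,y,z [ 5.   0.2 -0.3] w 0.0001 q7 -0.57
orange [([273, 187, 13, 19, 130],), ([253, 205, 8, 7, 33],)]
clock: 5.88
t 5.88 press mm [-18.2  -0.2 170.4] toolyaw-pressY -0.04 Fx,y,z [ 7.4  1.1 -1.1] w 0.0001 q7 -0.57
clock: 6.05
t 6.05 press mm [-18.4  -0.2 170.5] toolyaw-pressY 0.00 Fx,y,z [ 9.7  1.1 -1.4] w 0.0001 q7 -0.57
0 [[262.5 202.2]]
5 [[261.2 203.3]]
10 [[259.9 204.5]]
20 [[257.3 206.8]]
60 [[246.5 216.4]]
```

Hard stop is at TCP x ≈ -18. Two more pumps (jaw to about 28 mm) are safe, so I'll stop those just short of it.

```bash
python3 -m crank '[[0.006,0.042,0,0,-1],[0.006,0.042,0,0,-1],[0.006,0.042,0,0,-1],[0.006,0.042,0,0,-1],[0,0,0,0,-1],[0,0,0,0,-1]]'|head -1; python3 -c "from h import *;where()"
python3 -m crank '[[-0.0056,-0.0375,0,0,-1],[-0.0056,-0.0375,0,0,-1],[-0.0056,-0.0375,0,0,-1]]'|head -1; python3 -c "from h import *;where()"
python3 -m crank '[[-0.0056,-0.0375,0,0,-1],[0,0,0,0,-1],[0,0,0,0,-1]]'|head -1; python3 -c "from h import *;where();fin()"
python3 -m crank '[[0.0056,0.0375,0,0,-1],[0.0056,0.0375,0,0,-1],[0.0056,0.0375,0,0,-1],[0.0056,0.0375,0,0,-1],[0,0,0,0,-1],[0,0,0,0,-1]]'|head -1; python3 -c "from h import *;where()"
python3 -m crank '[[-0.0056,-0.0375,0,0,-1],[-0.0056,-0.0375,0,0,-1],[-0.0056,-0.0375,0,0,-1]]'|head -1; python3 -c "from h import *;where()"
python3 -m crank '[[-0.0056,-0.0375,0,0,-1],[0,0,0,0,-1],[0,0,0,0,-1]]'|head -1; python3 -c "from h import *;where();f=fin()
cv2.imwrite('pics/s2.png',cv2.resize(f[150:310,180:340].astype(np.uint8),(600,600),interpolation=cv2.INTER_CUBIC))"
python3 -m crank '[[0.0056,0.0375,0,0,-1],[0.0056,0.0375,0,0,-1],[0.0056,0.0375,0,0,-1],[0.0056,0.0375,0,0,-1],[0,0,0,0,-1],[0,0,0,0,-1]]'|head -1; python3 -c "from h import *;where()"
```

```text
clock: 6.55
t 6.55 press mm [ 13.5   0.2 170. ] toolyaw-pressY -0.01 Fx,y,z [1.9 0.5 1.4] w -0.0004 q7 -0.64
clock: 6.8
t 6.80 press mm [ -8.6   0.2 170.1] toolyaw-pressY -0.01 Fx,y,z [ 6.5  0.2 -3.3] w 0.0001 q7 -0.59
clock: 7.05
t 7.05 press mm [-17.2  -0.  170.4] toolyaw-pressY -0.12 Fx,y,z [5.3 0.1 1.2] w 0.0004 q7 -0.58
orange [([273, 187, 13, 19, 126],), ([249, 207, 10, 7, 36],)]
clock: 7.6
t 7.60 press mm [ 13.7   0.2 170. ] toolyaw-pressY 0.01 Fx,y,z [-0.  -0.9 -0.2] w -0.0003 q7 -0.64
clock: 7.85
t 7.85 press mm [ -7.4   0.2 170.2] toolyaw-pressY 0.03 Fx,y,z [ 9.8 -0.6 -3. ] w -0.0002 q7 -0.59
clock: 8.1
t 8.10 press mm [-16.2   0.  170.4] toolyaw-pressY -0.07 Fx,y,z [ 7.7  0.6 -0.1] w -0.0 q7 -0.58
orange [([273, 187, 13, 19, 123],), ([247, 209, 10, 7, 38],)]
clock: 8.65
t 8.65 press mm [ 13.4   0.2 170. ] toolyaw-pressY -0.01 Fx,y,z [-0.3 -0.6 -0.3] w 0.0001 q7 -0.64
```

View pics/s2.png

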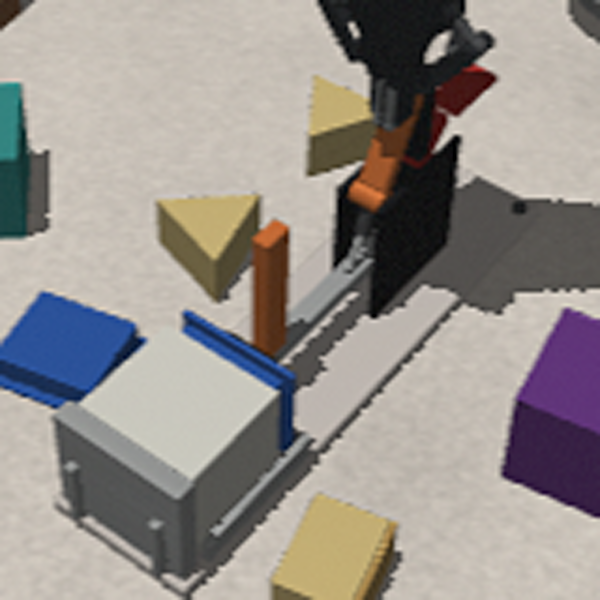

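After four pumps the fin is at crop (270,232), so jaw travel is about 38 mm. The lid and box have just begun to move. Now pumping in small steps with force readings.

```bash
cat > w.sh <<'E'
python3 -c "from h import *;where()"
E
python3 -m crank '[[-0.0056,-0.0375,0,0,-1],[-0.0056,-0.0375,0,0,-1],[0,0,0,0,-1]]'|head -1; sh w.sh
python3 -m crank '[[-0.003,-0.02,0,0,-1],[0,0,0,0,-1]]'|head -1; sh w.sh
python3 -m crank '[[-0.003,-0.02,0,0,-1],[0,0,0,0,-1]]'|head -1; sh w.sh
python3 -m crank '[[-0.003,-0.02,0,0,-1],[0,0,0,0,-1]]'|head -1; sh w.sh
python3 -m crank '[[-0.0025,-0.016,0,0,-1],[0,0,0,0,-1]]'|head -1; python3 -c "from h import *;where();fin()"
python3 -m crank '[[0.0056,0.0375,0,0,-1],[0.0056,0.0375,0,0,-1],[0.0056,0.0375,0,0,-1],[0.0056,0.0375,0,0,-1],[0,0,0,0,-1],[0,0,0,0,-1]]'|head -1; sh w.sh
```

```text
clock: 8.9
t 8.90 press mm [-1.100e+00  1.000e-01  1.701e+02] toolyaw-pressY -0.07 Fx,y,z [ 7.6  0.2 -3.5] w -0.0001 q7 -0.61
clock: 9.07
t 9.07 press mm [ -4.    0.2 170.2] toolyaw-pressY -0.01 Fx,y,z [10.3 -0.2 -3.2] w -0.0 q7 -0.6
clock: 9.23
t 9.23 press mm [ -7.9   0.2 170.2] toolyaw-pressY 0.00 Fx,y,z [10.1  0.1 -3.3] w -0.0002 q7 -0.59
clock: 9.4
t 9.40 press mm [-12.2   0.2 170.3] toolyaw-pressY -0.00 Fx,y,z [ 8.1 -0.1 -2.5] w -0.0002 q7 -0.58
clock: 9.57
t 9.57 press mm [-1.550e+01  1.000e-01  1.703e+02] toolyaw-pressY -0.01 Fx,y,z [ 7.7  0.3 -1.9] w -0.0001 q7 -0.58
orange [([273, 187, 12, 19, 122],), ([246, 211, 9, 7, 42],)]
clock: 10.12
t 10.12 press mm [ 13.1   0.2 169.9] toolyaw-pressY -0.02 Fx,y,z [-0.9  0.2 -0.2] w 0.0 q7 -0.64
```

```bash
python3 -m crank '[[-0.0056,-0.0375,0,0,-1],[-0.0056,-0.0375,0,0,-1],[0,0,0,0,-1]]'|head -1; sh w.sh
python3 -m crank '[[-0.003,-0.02,0,0,-1],[0,0,0,0,-1]]'|head -1; sh w.sh
python3 -m crank '[[-0.003,-0.02,0,0,-1],[0,0,0,0,-1]]'|head -1; sh w.sh
python3 -m crank '[[-0.003,-0.02,0,0,-1],[0,0,0,0,-1]]'|head -1; sh w.sh
python3 -m crank '[[-0.002,-0.013,0,0,-1],[0,0,0,0,-1]]'|head -1; python3 -c "from h import *;where();fin()"
```

```text
clock: 10.37
t 10.37 press mm [ -1.4   0.2 170. ] toolyaw-pressY -0.07 Fx,y,z [ 9.4  0.7 -4.5] w -0.0001 q7 -0.61
clock: 10.53
t 10.53 press mm [ -4.2   0.2 170.2] toolyaw-pressY -0.01 Fx,y,z [10.6  0.3 -3.6] w -0.0 q7 -0.6
clock: 10.7
t 10.70 press mm [ -8.2   0.2 170.2] toolyaw-pressY -0.00 Fx,y,z [10.2  0.2 -3.3] w -0.0001 q7 -0.59
clock: 10.87
t 10.87 press mm [-12.4   0.2 170.3] toolyaw-pressY -0.00 Fx,y,z [ 9.2  0.2 -2. ] w 0.0 q7 -0.58
clock: 11.03
t 11.03 press mm [-1.460e+01  1.000e-01  1.704e+02] toolyaw-pressY 0.01 Fx,y,z [ 9.9  0.3 -2.2] w 0.0002 q7 -0.58
orange [([273, 188, 12, 18, 119],), ([244, 212, 9, 8, 45],)]
```

```bash
python3 -m crank '[[0.0056,0.0375,0,0,-1],[0.0056,0.0375,0,0,-1],[0.0056,0.0375,0,0,-1],[0.005,0.034,0,0,-1],[0,0,0,0,-1],[0,0,0,0,-1]]'|head -1; python3 -c "from h import *;where()
f=r.grab_frame('side');cv2.imwrite('pics/s3f.png',f);g=r.grab_frame('top');cv2.imwrite('pics/t3f.png',g)
a=cv2.resize(f[195:275,190:270],(400,400),interpolation=cv2.INTER_CUBIC);b=cv2.resize(cv2.imread('pics/side0.png')[195:275,190:270],(400,400),interpolation=cv2.INTER_CUBIC)
cv2.imwrite('pics/s3.png',np.hstack([b,a]))"
```

```text
clock: 11.58
t 11.58 press mm [ 12.6   0.2 169.9] toolyaw-pressY -0.03 Fx,y,z [-0.7  1.   0. ] w 0.0002 q7 -0.64
```

View pics/s3.png

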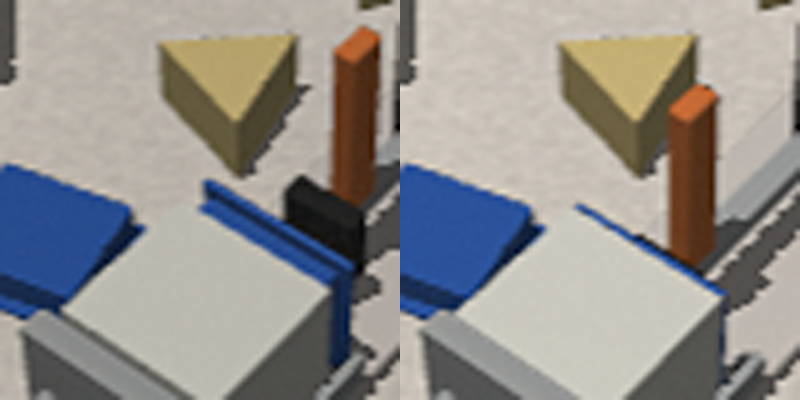

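Right panel: only a thin blue strip of the lid is left (580,207)–(722,295), so it is almost home. Finer steps now.

```bash
python3 -m crank '[[-0.0056,-0.0375,0,0,-1],[-0.005,-0.034,0,0,-1],[0,0,0,0,-1]]'|head -1; sh w.sh
python3 -m crank '[[-0.001,-0.0065,0,0,-1],[0,0,0,0,-1]]'|head -1; sh w.sh
python3 -m crank '[[-0.001,-0.0065,0,0,-1],[0,0,0,0,-1]]'|head -1; sh w.sh
python3 -m crank '[[-0.001,-0.0065,0,0,-1],[0,0,0,0,-1]]'|head -1; sh w.sh
```

```text
clock: 11.93
t 11.93 press mm [  1.3   0.2 170.3] toolyaw-pressY -0.00 Fx,y,z [14.6 -0.7 -6. ] w -0.0004 q7 -0.61
clock: 12.1
t 12.10 press mm [  1.2   0.2 170.3] toolyaw-pressY 0.08 Fx,y,z [14.  -0.5 -7.2] w -0.0002 q7 -0.61
clock: 12.27
t 12.27 press mm [  0.6   0.2 170.3] toolyaw-pressY 0.12 Fx,y,z [15.6 -0.7 -7.4] w -0.0001 q7 -0.61
clock: 12.43
t 12.43 press mm [ -0.2   0.2 170.4] toolyaw-pressY 0.14 Fx,y,z [16.5 -1.6 -7.2] w 0.0 q7 -0.6
```

```bash
python3 -m crank '[[0,0,0,0,-1],[0,0,0,0,-1]]'|head -1; sh w.sh
python3 -c "from h import *
f=r.grab_frame('side');cv2.imwrite('pics/s4f.png',f)
a,b=[cv2.resize(x[195:275,190:270],(400,400),interpolation=cv2.INTER_CUBIC) for x in (cv2.imread('pics/s3f.png'),f)]
cv2.imwrite('pics/s4.png',np.hstack([a,b]));fin()"
```

```text
clock: 12.6
t 12.60 press mm [-1.000e-01  2.000e-01  1.704e+02] toolyaw-pressY 0.15 Fx,y,z [17.1 -0.3 -7.7] w 0.0001 q7 -0.6
orange [([273, 195, 10, 11, 52],), ([244, 212, 9, 8, 45],)]
```

View pics/s4.png

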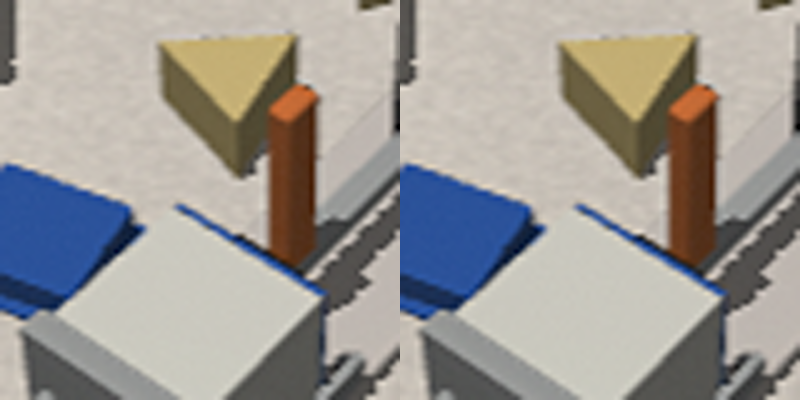

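The lid hasn't moved between the two panels while the pad force reads about 16.5–17 N, so it is home and pressed firmly. Backing off and going to the release lever.

```bash
python3 -m crank '[[0.0056,0.0375,0,0,-1],[0.0056,0.0375,0,0,-1],[0.0056,0.0375,0,0,-1],[0.0056,0.0375,0,0,-1],[0,0,0.1,0,-1],[0,0,0.15,0,-1],[0,0,0.15,0,-1],[0,0,0.05,0,-1]]'|head -1; python3 -c "
from h import *
fin();to(-124,0,260)"
```

```text
clock: 13.37
orange [([273, 193, 9, 13, 44],), ([244, 212, 9, 8, 45],)]
t 13.42 press mm [ 25.5  -2.2 264.7] toolyaw-pressY -0.10 Fx,y,z [ 0.8 -1.3  0.7] w 0.0 q7 -0.59
delta units [-0.121 -0.738 -0.024]
```

```bash
python3 -m crank '[[-0.02,-0.123,0,0,-1],[-0.02,-0.123,0,0,-1],[-0.02,-0.123,0,0,-1],[-0.02,-0.123,0,0,-1],[-0.02,-0.123,0,0,-1],[-0.02,-0.123,0,0,-1],[0,0,0,0,-1]]'|head -1; python3 -c "
from h import *
to(-122,0,150)"
python3 -m crank '[[0,0,-0.15,0,-1],[0,0,-0.15,0,-1],[0,0,-0.15,0,-1],[0,0,-0.11,0,-1],[0,0,0,0,-1],[0,0,0,0,-1]]'|head -1; sh w.sh
python3 -m crank '[[0,0,-0.03,0,-1],[0,0,-0.03,0,-1],[0,0,0,0,-1]]'|head -1; sh w.sh
```

```text
clock: 14.0
t 14.00 press mm [-131.2    2.6  258.9] toolyaw-pressY -0.52 Fx,y,z [0.6 0.3 0.1] w 0.0005 q7 -0.26
delta units [ 0.02   0.044 -0.544]
clock: 14.5
t 14.50 press mm [-124.7    3.   147.2] toolyaw-pressY -0.04 Fx,y,z [ 0.  -0.6  0.8] w -0.0001 q7 -0.36
clock: 14.75
t 14.75 press mm [-125.2    0.8  136.9] toolyaw-pressY -0.11 Fx,y,z [0.3 0.  1.6] w 0.0002 q7 -0.37
```

```bash
python3 -m crank '[[-0.001,-0.006,-0.02,0,-1],[-0.001,-0.006,-0.02,0,-1],[-0.001,-0.006,-0.02,0,-1],[0,0,0,0,-1]]'|head -1; sh w.sh
python3 -m crank '[[-0.001,-0.006,-0.02,0,-1],[-0.001,-0.006,-0.02,0,-1],[0,0,0,0,-1]]'|head -1; sh w.sh
python3 -m crank '[[-0.001,-0.006,-0.015,0,-1],[0,0,0,0,-1]]'|head -1; sh w.sh
python3 -m crank '[[0,0,-0.01,0,-1],[0,0,0,0,-1]]'|head -1; sh w.sh
```

```text
clock: 15.08
t 15.08 press mm [-130.     0.9  125.1] toolyaw-pressY -0.16 Fx,y,z [-4.  -1.4  2.4] w 0.0004 q7 -0.38
clock: 15.33
t 15.33 press mm [-132.1    0.9  117. ] toolyaw-pressY -0.14 Fx,y,z [-5.1 -1.   2.2] w 0.0002 q7 -0.38
clock: 15.5
t 15.50 press mm [-132.6    0.8  114.3] toolyaw-pressY -0.11 Fx,y,z [-4.3 -1.3  6.6] w -0.0 q7 -0.38
clock: 15.67
t 15.67 press mm [-132.8    0.7  112.8] toolyaw-pressY -0.11 Fx,y,z [-4.4  1.  10.5] w -0.0003 q7 -0.39
```

```bash
python3 -m crank '[[0,0,-0.01,0,-1],[0,0,0,0,-1]]'|head -1; sh w.sh
python3 -m crank '[[0,0,-0.01,0,-1],[0,0,0,0,-1]]'|head -1; sh w.sh
python3 -m crank '[[0,0,-0.01,0,-1],[0,0,0,0,-1],[0,0,0,0,-1]]'|head -1; sh w.sh
```

```text
clock: 15.83
t 15.83 press mm [-132.9    0.6  111.1] toolyaw-pressY -0.12 Fx,y,z [-5.3  1.9 15.1] w 0.0 q7 -0.39
clock: 16.0
t 16.00 press mm [-133.     0.5  109.5] toolyaw-pressY -0.12 Fx,y,z [-5.5  1.9 18. ] w -0.0001 q7 -0.39
clock: 16.25
t 16.25 press mm [-133.2    0.4  107.9] toolyaw-pressY -0.13 Fx,y,z [-6.5  3.6 22. ] w 0.0001 q7 -0.39
```

```bash
python3 -m crank '[[0,0,-0.01,0,-1],[0,0,0,0,-1]]'|head -1; sh w.sh
python3 -c "
from h import *
f=r.grab_frame('side')[140:240,250:350];cv2.imwrite('pics/s5.png',cv2.resize(f,(600,600),interpolation=cv2.INTER_CUBIC))"
```

```text
clock: 16.42
t 16.42 press mm [-133.2    0.2  106.3] toolyaw-pressY -0.14 Fx,y,z [-7.2  5.  25.7] w 0.0 q7 -0.39
```

View pics/s5.png

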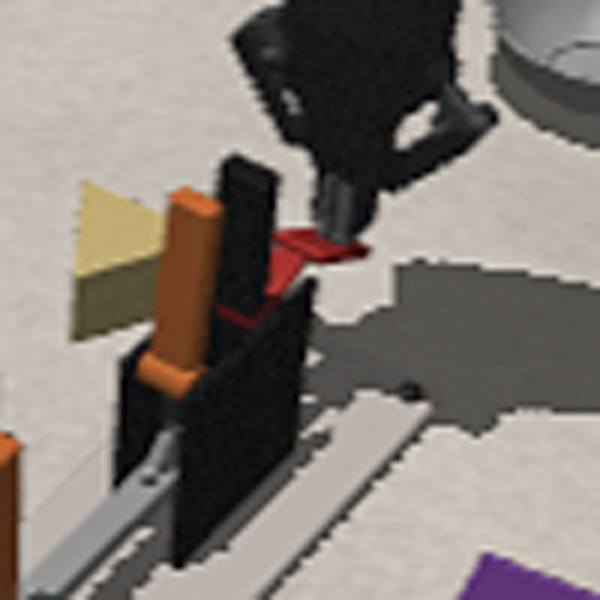

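Fz is 26 N (slide 5–12 N) and the paddle at (320,240) is tilted right down, so it's at its stop. Lifting off and moving over the fin.

```bash
python3 -m crank '[[0,0,0.08,0,-1],[0,0,0.2,0,-1],[0,0,0.2,0,0],[0,0,0.2,0,0],[0,0,0.1,0,0],[0,0,0,0,0]]'|head -1; python3 -c "
from h import *
to(123,0,260)"
```

```text
clock: 16.97
t 16.97 press mm [-130.7   -0.8  264.8] toolyaw-pressY -0.03 Fx,y,z [ 1.2  0.1 -0.1] w 0.043 q7 -0.25
delta units [ 0.184  1.255 -0.024]
```

```bash
python3 -m crank '[[0.023,0.157,0,0,0],[0.023,0.157,0,0,0],[0.023,0.157,0,0,0],[0.023,0.157,0,0,0],[0.023,0.157,0,0,0],[0.023,0.157,0,0,0],[0.023,0.157,0,0,0],[0.023,0.156,0,0,0]]'|head -1;python3 -m crank '[[0,0,0,0,0],[0,0,0,0,0],[0,0,0,0,0]]'|head -1; python3 -c "
from h import *
to(123,0,133)
f=r.grab_frame('side');cv2.imwrite('pics/s6.png',cv2.resize(f[140:300,200:360],(600,600),interpolation=cv2.INTER_CUBIC))
w=r.grab_frame('wrist');cv2.imwrite('pics/w6.png',w)
fin()
for x in (115,120,125,130): print(x,proj('wrist',W(P,[(x-12,0,165),(x+12,0,165)])).round(0).tolist(),((proj('side',W(P,[(x,0,165)]))-[200,130])*3.75).round(0))
b,g,rr=[w[...,i].astype(int) for i in range(3)];m=((rr>90)&(rr>1.5*g)&(g>1.5*b)).astype(np.uint8);n,_,st,c=cv2.connectedComponentsWithStats(m);print([s.tolist() for s in st[1:] if s[4]>30])
cv2.imwrite('pics/j6.png',np.hstack([cv2.imread('pics/s6.png')[100:500,50:400],w[:,130:390][:384]]) if 0 else cv2.resize(np.hstack([cv2.resize(f[140:300,200:360],(384,384)),w[:,128:400]]),(656,384)))
"
```

```text
clock: 17.63
clock: 17.88
t 17.88 press mm [121.3   3.2 258.5] toolyaw-pressY -0.04 Fx,y,z [-0.5  0.  -0.5] w 0.0426 q7 -0.79
delta units [ 0.017  0.006 -0.628]
orange [([276, 172, 11, 19, 62],), ([244, 212, 9, 8, 45],)]
115 [[261.0, 212.0], [261.0, 186.0]] [[190. 310.]]
120 [[261.0, 207.0], [261.0, 181.0]] [[185. 315.]]
125 [[261.0, 201.0], [261.0, 175.0]] [[180. 319.]]
130 [[261.0, 196.0], [261.0, 169.0]] [[175. 324.]]
[[255, 179, 16, 26, 392], [256, 288, 19, 56, 474]]
```

View pics/j6.png

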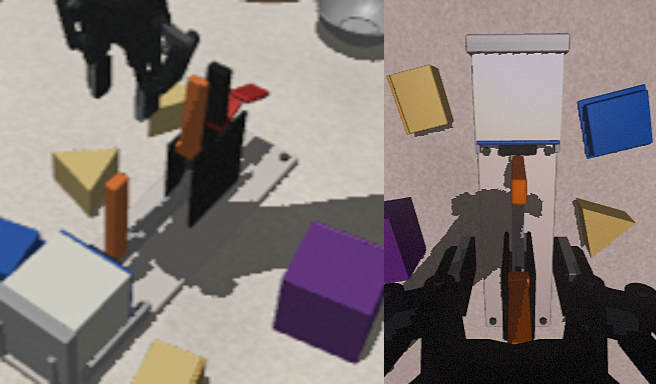

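Wrist blob at (263,192): fin centred at press x ≈ 122, y ≈ -1. The lid looks flush and the lever is down. Aligning, then descending.

```bash
python3 -m crank '[[0.021,-0.002,0,0,0.1],[0,0,-0.1,0,0.1],[0,0,-0.15,0,0.1],[0,0,-0.1,0,0.1],[0,0,0,0,0.1],[0,0,0,0,0.1]]'|head -1; python3 -c "
from h import *
to(121.5,-1,133)"
```

```text
clock: 18.53
t 18.53 press mm [121.1  -1.4 188.9] toolyaw-pressY -0.11 Fx,y,z [ 1.4 -0.2  0.2] w 0.0471 q7 -0.84
delta units [-0.002  0.003 -0.279]
```

```bash
python3 -m crank '[[0,0,-0.1,0,0.1],[0,0,-0.1,0,0.1],[0,0,-0.08,0,0.1],[0,0,0,0,0.1]]'|head -1; sh w.sh
python3 -m crank '[[0,0,0,0,-1],[0,0,0,0,-1],[0,0,0,0,-1],[0,0,0,0,-1],[0,0,0,0,-1],[0,0,0,0,-1]]' 40|tail -2; sh w.sh
```

```text
clock: 18.87
t 18.87 press mm [121.1  -1.2 132.3] toolyaw-pressY -0.10 Fx,y,z [-1.5 -0.1  0. ] w 0.0467 q7 -0.89
grip_width: 0.0136
gripper_force: 40.6
t 19.37 press mm [122.7  -1.4 135.4] toolyaw-pressY -0.01 Fx,y,z [-2.   4.   6.4] w 0.0136 q7 -0.89
```

```bash
python3 -m crank '[[-0.0015,-0.01,0.01,0,-1],[-0.0015,-0.01,0,0,-1],[-0.003,-0.02,0,0,-1],[0,0,0,0,-1]]'|head -1; sh w.sh
python3 -m crank '[[-0.003,-0.02,0,0,-1],[-0.003,-0.02,0,0,-1],[-0.003,-0.02,0,0,-1],[-0.003,-0.02,0,0,-1],[0,0,0,0,-1]]'|head -1; sh w.sh
python3 -m crank '[[-0.003,-0.02,0,0,-1],[-0.003,-0.02,0,0,-1],[-0.003,-0.02,0,0,-1],[-0.003,-0.02,0,0,-1],[0,0,0,0,-1]]'|head -1; sh w.sh
```

```text
clock: 19.7
t 19.70 press mm [114.3  -1.3 135.6] toolyaw-pressY -0.03 Fx,y,z [ 3.  -0.2 -8.3] w 0.0134 q7 -0.87
clock: 20.12
t 20.12 press mm [ 97.7  -1.4 135.6] toolyaw-pressY -0.05 Fx,y,z [ 2.4 -0.  -6.9] w 0.0133 q7 -0.85
clock: 20.53
t 20.53 press mm [ 81.5  -1.5 135.5] toolyaw-pressY -0.06 Fx,y,z [ 2.1 -0.8 -6.2] w 0.0134 q7 -0.82
```

```bash
python3 -m crank '[[-0.003,-0.02,0,0,-1],[-0.003,-0.02,0,0,-1],[0,0,0,0,-1]]'|head -1; sh w.sh
python3 -m crank '[[-0.0015,-0.01,0,0,-1],[-0.0015,-0.01,0,0,-1],[0,0,0,0,-1]]'|head -1; sh w.sh
python3 -m crank '[[-0.0015,-0.01,0,0,-1],[-0.0015,-0.01,0,0,-1],[0,0,0,0,-1]]'|head -1; sh w.sh
```

```text
clock: 20.78
t 20.78 press mm [ 73.4  -1.5 135.6] toolyaw-pressY -0.06 Fx,y,z [ 2.2 -0.4 -6.4] w 0.0138 q7 -0.8
clock: 21.03
t 21.03 press mm [ 69.8  -1.6 135.5] toolyaw-pressY -0.04 Fx,y,z [ 4.2 -0.4 -5.9] w 0.0132 q7 -0.8
clock: 21.28
t 21.28 press mm [ 67.5  -1.6 135.6] toolyaw-pressY 0.02 Fx,y,z [ 8.9 -1.4 -9.7] w 0.0134 q7 -0.79
```

```bash
python3 -m crank '[[-0.0015,-0.01,0,0,-1],[-0.0015,-0.01,0,0,-1],[0,0,0,0,-1]]'|head -1; sh w.sh
python3 -m crank '[[-0.0015,-0.01,0,0,-1],[-0.0015,-0.01,0,0,-1],[0,0,0,0,-1]]'|head -1; sh w.sh
```

```text
clock: 21.53
t 21.53 press mm [ 67.5  -1.6 135.7] toolyaw-pressY 0.16 Fx,y,z [ 19.3  -3.1 -16.7] w 0.0136 q7 -0.78
clock: 21.78
t 21.78 press mm [ 67.3  -1.6 135.8] toolyaw-pressY 0.30 Fx,y,z [ 28.5  -4.9 -23. ] w 0.0132 q7 -0.78
```

Jaw hits its rest at x = 67.4 (force up to 28 N with no motion). I'll relax the pull, open and lift.

```bash
python3 -m crank '[[0.0025,0.0165,0,0,-1],[0.0025,0.0165,0,0,-1],[0,0,0,0,-1]]'|head -1; sh w.sh
python3 -m crank '[[0,0,0,0,0.1],[0,0,0,0,0.1],[0,0,0,0,0.1],[0,0,0,0,0.1],[0,0,0,0,0.1]]'|tail -2; sh w.sh
python3 -m crank '[[0,0,0.1,0,0.1],[0,0,0.15,0,0.1],[0,0,0.15,0,0.1],[0,0,0.15,0,0.1],[0,0,0.15,0,0.1],[0,0,0.1,0,0.1],[0,0,0,0,0.1],[0,0,0,0,0.1]]'|head -1; python3 -c "
from h import *
where();fin()
f=r.grab_frame('side');t=r.grab_frame('top')
cv2.imwrite('pics/s7.png',np.hstack([cv2.resize(f[140:300,180:340],(400,400),interpolation=2),cv2.resize(t[150:270,155:315],(400,300),interpolation=2)[:400] if 0 else cv2.resize(t[130:290,155:315],(400,400),interpolation=2)]))"
```

```text
clock: 22.03
t 22.03 press mm [ 67.4  -1.6 135.7] toolyaw-pressY 0.09 Fx,y,z [ 9.9 -1.7 -9.5] w 0.0137 q7 -0.79
grip_width: 0.0469
gripper_force: 0.0
t 22.45 press mm [ 63.2  -1.8 135.6] toolyaw-pressY -0.12 Fx,y,z [ 0.9  0.5 -0.1] w 0.0469 q7 -0.79
clock: 23.12
t 23.12 press mm [ 63.8  -2.  296.5] toolyaw-pressY -0.10 Fx,y,z [-0.4  0.4 -0.2] w 0.0472 q7 -0.66
orange [([259, 199, 8, 7, 33],)]
```

View pics/s7.png

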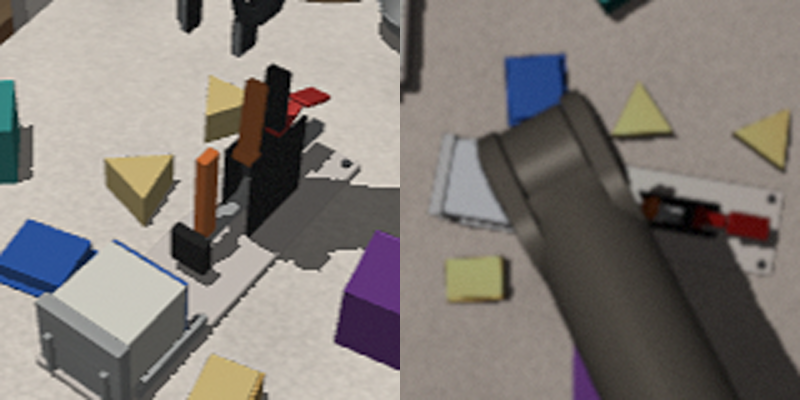

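Run:
```python
from h import *
f=cv2.imread('pics/side0.png').astype(int);b,g,rr=f[...,0],f[...,1],f[...,2]
m=((rr>110)&(rr>1.6*g)&(g>1.6*b)&(g>0.25*rr)).astype(np.uint8);n,_,st,ce=cv2.connectedComponentsWithStats(m)
print([s.tolist() for s,c in zip(st,ce) if s[4]>15 and 220<c[0]<300 and 150<c[1]<260])
where();print(r.hand_in())
```

```text
[[0, 0, 512, 384, 196515], [277, 173, 9, 5, 25], [273, 199, 10, 7, 32], [257, 201, 9, 7, 36]]
t 23.27 press mm [ 63.2  -0.8 293.9] toolyaw-pressY -0.08 Fx,y,z [ 0.4 -0.9  0.3] w 0.047 q7 -0.66
the job is handed in; nothing more can be done
None
```

I handed the job in at 23.3 s: the lid was pressed home at about 17 N, the release lever pushed down, and the jaw drawn back until it stopped hard at its rest; no verdict came back.

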